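# Unlock the medicine tote and hold its gate wide

## Task

Open the grey medicine tote so that a colleague can take the vials out: first squeeze the safety catch (the one farther from the gate) fully shut between the fingers, its tab against its fixed post, then squeeze the bolt catch (the one next to the gate) in the same way. Then use the gate's upright pull post to swing the gate out towards you, past its detent, until it stands about square to the tote's front, and finish while still holding it wide, for its spring would bring it back. Leave the vial, the paper cup and the stapler on the worktop where they are.

Things in the scene. Friction and masses are not known exactly. Their poses are not given: they have to be found in the camera images.
- tote: Open-topped grey tote, fixed, 330 mm wide (y), walls 100 mm high. Origin on the worktop; its x points from front to back, y to the left, front faces the robot. Right end of the front: lock housing (x -120..-40, y -205..-50 mm), flat deck at z 100 with two catches; left of it a barred gate (x = -80, y -45..101 mm, 12 thick, top edge at z 100). Contents stay below 100 mm.
- safety: Safety catch's moving tab: dark upright plate 6 mm thick (tote x), 22 wide (y), 4 to 40 mm above the deck. Origin: below its middle, on the deck, tote (-97, -185, 100) mm when locked. Squeeze it to its post, along tote +x. A flat bar, up to 12 mm over the deck, runs from it towards the bolt catch and blocks the bolt until the tab is in by about 11 mm.
- safety_post: Safety catch's fixed post: bare-metal upright plate 6 mm (tote x) x 22 mm (y), 40 mm high above the deck, behind the tab and parallel to it. Origin: middle of its foot on the deck, tote (-57, -185, 100) mm. Tab and post measure 46 mm over their outer faces when locked, 32 mm fully squeezed.
- safety_travel (a joint): Travel of the safety tab towards its post, m: 0 locked, 0.014 fully squeezed (stop). Friction of about 4 N; it stays where it is left. Starts between 0 and 0.002.
- bolt: Bolt catch's moving tab: dark upright plate 22 mm wide (tote x), 6 thick (y), 4 to 40 mm above the deck. Origin: below its middle, on the deck, tote (-80, -83, 100) mm when locked. Squeeze it to its post, along tote -y, away from the gate. Its bar (up to 13 mm over the deck) runs along y into a keeper on the gate's top edge (18 mm above the edge) and leaves it after about 10 mm.
- bolt_post: Bolt catch's fixed post: bare-metal upright plate 22 mm (tote x) x 6 mm (y), 40 mm high above the deck, parallel to the tab. Origin: middle of its foot on the deck, tote (-80, -123, 100) mm. Tab and post measure 46 mm over their outer faces when locked, 32 mm fully squeezed.
- bolt_travel (a joint): Travel of the bolt tab towards its post, m: 0 locked, 0.014 fully squeezed (stop). Friction of about 4 N; it stays where it is left. Starts at 0.
- gate_pull (a point): Foot of the upright round pull post on the gate's top edge, 105 mm from the hinge axis. The post is 14 mm in diameter (collar 20 mm in its lowest 7 mm) and reaches from 100 to 155 mm above the worktop. Moves with the gate; the gripper need not turn with the round post, but may.
- gate_hinge (a point): Point on the gate's vertical hinge axis at the height of the gate's top edge (100 mm), at the left end of the gate, at tote (-80, 105, 100) mm.
- gate_travel (a joint): Gate angle, rad: 0 shut (along the tote's front), grows as the free end swings out to the robot (clockwise from above), stop at 1.55. A spring closes it with 2 to 4 N at the pull post; a sprung ball detent adds up to 5 N between 0.1 and 0.4 and then eases it on; if let go beyond 0.4 it comes back to rest half open near 0.5. It never stays wide by itself.
- vial_2: Loose bystander: upright amber vial, 35 mm in diameter, 82 mm high. Origin at the centre of its underside.
- dose_cup_05: Loose bystander: paper dose cup, 38 mm in diameter, 29 mm high. Origin at the centre of its underside.
- stapler: Loose bystander: desk stapler, 40 x 168 x 71 mm. Origin at the centre of its underside.
- gate: The barred metal gate with keeper and pull post, 146 mm wide, 12 mm thick, top edge 100 mm over the worktop. Origin on its vertical hinge axis at worktop height; z up; it extends along its own -y, and its own -x is its front side. Turns with the gate.

How it is judged:
On the way, in this order (a step that is already met when the one before it is completed fails the run):
1. the safety catch is squeezed between the fingers: tab and post both touched, tab in by more than 11 mm (value of joint safety_travel above 0.011 m and contact force between the fingers and safety above 1 N and contact force between the fingers and safety_post above 1 N), for 0.1 s.
2. then the bolt catch is squeezed in the same way (value of joint bolt_travel above 0.011 m and contact force between the fingers and bolt above 1 N and contact force between the fingers and bolt_post above 1 N), for 0.1 s.
3. the gate has swung well past its detent (0.9 rad) (value of joint gate_travel above 0.9 rad), for 0.05 s.
At the end, for the whole second after the job is handed in: The gate stands at least 1.2 rad open (1.57 would be square to the front) and still, held by the robot's fingers with more than 1 N; both catches are still squeezed in by more than 10 mm (value of joint gate_travel above 1.2 rad and velocity of joint gate_travel between -0.15 and 0.15 rad/s and contact force between the fingers and gate above 1 N and value of joint each of safety_travel, bolt_travel above 0.01 m); the arm keeps its last pose, push and grip.
It fails at once if the vial, the cup or the stapler is moved by more than 30 mm (distance of any of vial_2, dose_cup_05, stapler from where it was at the start of the episode above 0.03 m).
It also fails if it takes over 58 s, if anything falls off the work surface, if the arm or the gripper's body presses on something with over 40 N, if the wrist force passes 120 N, or if a joint passes its speed limit or range.

## Robot

A 7-joint arm with a two-finger parallel gripper is mounted at the origin on a cart in front of the work surface, level with it; the furniture and walls round the work are solid. World frame = base frame: x ahead of the robot, y to its left, z up, the work surface at z = 0. Lengths are in m, angles in rad, forces in N, time in s.
With the tool pointing down it reaches from about 0.425 to 0.925 m from the base axis. Payload 6.8 kg.
Tool frame: the origin (TCP) lies between the finger pads; the fingertips stand r.tip_extent ahead of it and the grasp point (between the pads) lies 5 mm behind it (r.tip_extent is the distance from the TCP to the fingertips, in m); y points along the fingers, x is the direction in which the jaws open and shut, and the axes are right-handed (so a half turn about y gives the same grasp; the last joint's range is limited). The gripper opens to 85 mm and grips with 20 to 120 N. Pads are 22 mm wide; open, the fingers measure 114 mm over their backs; the gripper's body (76 mm by 85 mm) begins 54 mm behind the grasp point. The pads swing forward as they close: fully open they stand 13 mm farther back than shut.
Start: joints at [1.143, 0.477, 0.022, 1.555, -0.011, 1.109, -0.083], TCP at [0.212, -0.641, 0.245] pointing down, gripper open.
Joint ranges: [-2.96, 2.96], [-0.34, 2.1], [-1.41, 1.46], [0.24, 2.44], [-1.37, 4.51], [0.17, 1.92], [-2.96, 2.96]. Speed limits (rad/s): [2.39, 2.39, 3.14, 3.14, 3.14, 3.14, 3.14].

## Interface

Orientations are given as a rotation vector (axis times angle).
In Python, from bench import r gives the robot as it stands.
- The arm moves only by the tool send_rows, never from a script. Its argument "plan" is a list of rows, each a list of 5 numbers: the shift along the tool's x, y, z in cm, then the turn about the tool's y in degrees, then the opening, from 0 (shut) to 1 (fully open). In form: [[dx, dy, dz, spin, grip], ...]. A call has 1 to 12 rows; each row shifts and turns the commanded pose from where the row before left it, along the tool's axes as they then stand; what a row does not reach is not made up. A row lasts 1/8 s, in which the tool goes at most 62.5 mm and 10.7 degrees, less where a joint would pass 70% of its speed; a pose out of reach is approached as far as the arm can. A call is refused whole if a number of a shift passes 6.25 or a number of a turn 10.7, either way. A call with a gripper value outside its range is refused whole. The fingers move at their own pace and stop on an object; "force" is the grip in N (left out, the last holds). Time passes only in rows, so rows that do not move let the fingers close. It gives the time, the measured TCP pose, the force and the opening at its end, in the units of the state.
- r.get_obs(): the state, without advancing time (a new reading comes with each control period).
- r.grab_frame(name): name is "scene" or "top"; returns a dict with "image" (400x640x3 uint8, red, green, blue), "camera_matrix" (3x3 intrinsics, pixels), "D" ([k1, k2, p1, p2, k3] as OpenCV has them; the pictures are not rectified), "cam_to_world" (4x4, takes a point from camera to world coordinates). Camera axes: x right, y down, z forward; pixel columns grow to the right and rows downward; lengths in m; the calibration is good to about 2 mm. A picture is of the moment at which its call begins. There is no depth.
- r.hand_in(): hands the job in, once; it reports no verdict.
Trained networks look in the newest picture that a camera, given by its name, has taken for a name from the list of things; names that differ only in an ending like _2 or _b are one class to them, and where a whole thing is asked for, a point or a joint stands for the part that bears it (a point fixed in the world has none). Each returns a list of dicts, best first, with "p" (0 to 1); they miss things now and then, are a little off and sometimes report something else, mostly with a low value. They report only what shows in the picture. A call takes as long as a camera call.
- r.recognise(camera, target): "rect" ([left, top, right, bottom] in pixels, round what is visible of it).
The state is a dict: "clock": time; "joints": joint angles; "qvel": joint speeds; "tau": joint torques, N m; "tcp_pos": TCP position; "orientation": TCP orientation; "contact_force": force on the tool from outside, world axes, zero at the start; "moment": the same for the moment, N m; "grip_width": finger opening in m.
Only numpy, scipy, OpenCV 4.12 (cv2) and the standard library are available. Lean on these libraries where they do the work, as an engineer would, in place of code of your own. Each camera call takes 0.05 s, during which the arm holds its last target.

## Working session

There is one attempt and no reset: what is moved stays moved. The work goes in short steps, Python scripts to look and compute and a tool call to move; the robot and the scene stay as the last step left them, time stands still between calls to the robot, and variables do not carry over. Pictures are saved under pics/ and viewed, and the job is handed in when it is done.

Besides the shell and the picture viewer there is one more tool, called after "Request:" as a command line: name --pt "numbers of a row" for each row, then --argument value for the rest. send_rows: Moves the arm, as the interface text tells. Its arguments: {"type":"object","properties":{"plan":{"type":"array","items":{"type":"array","items":{"type":"number"}}},"force":{"type":"number"}},"required":["plan"]}

```bash
ls; mkdir -p pics
python3 - <<'E'
from bench import r
import cv2
print(r.tip_extent); print(r.get_obs())
for n in("scene","top"):
    f=r.grab_frame(n); cv2.imwrite(f"pics/{n}0.png",f["image"][:,:,::-1]); print(n,f["camera_matrix"],f["D"],f["cam_to_world"])
    for t in ["tote","safety","safety_post","bolt","bolt_post","gate","gate_pull","vial_2","dose_cup_05","stapler"]:
        print(t,[(d["rect"],round(d["p"],2)) for d in r.recognise(n,t)][:3])
E
```

```text
pics
0.014
{'clock': 0.0, 'joints': array([ 1.14288334,  0.47780494,  0.02238939,  1.5564466 , -0.01149091,
        1.10929921, -0.08310376]), 'qvel': array([-0.0011998 , -0.00041268,  0.00041826,  0.001458  , -0.0007373 ,
        0.00125421, -0.00172517]), 'tau': array([-3.94982235e-04, -5.96440566e+01,  1.60784326e+00, -2.81196749e+01,
        1.24492549e-02,  9.34429758e-03,  3.08708468e-05]), 'tcp_pos': array([ 0.21199191, -0.64025345,  0.24432547]), 'orientation': array([-1.34272664,  0.97164527, -0.96903572]), 'contact_force': array([-0.13629634,  0.59809438,  0.40973134]), 'moment': array([ 0.08286129, -0.02122563,  0.02492428]), 'grip_width': 0.08505949022302557}
scene [[520.6145359   0.        313.4991176]
 [  0.        520.6145359 194.1959283]
 [  0.          0.          1.       ]] [-0.0196545  0.         0.         0.         0.       ] [[ 0.45850841 -0.42754915  0.77908392 -0.59086146]
 [-0.88844981 -0.24091276  0.39066351 -0.4575268 ]
 [ 0.0206634  -0.87129947 -0.49031649  0.79120552]
 [ 0.          0.          0.          1.        ]]
tote [([297.0, 153.6, 407.5, 232.7
[... 708 characters left out ...]
549552e-02 -9.76528311e-01  2.04254884e-01  2.32767423e-01]
 [-9.97660489e-01  6.66871377e-02 -1.50457116e-02  1.20133793e-01]
 [ 1.07138976e-03 -2.04805476e-01 -9.78802109e-01  1.48745911e+00]
 [ 0.00000000e+00  0.00000000e+00  0.00000000e+00  1.00000000e+00]]
tote [([257.5, 124.2, 381.9, 199.3], 0.98), ([266.9, 174.6, 325.6, 186.2], 0.38)]
safety [([360.9, 169.0, 380.8, 182.1], 0.54)]
safety_post [([263.0, 179.0, 325.2, 192.2], 0.72), ([370.0, 162.5, 375.6, 167.3], 0.64)]
bolt [([324.0, 173.1, 359.9, 179.3], 0.61)]
bolt_post []
gate [([266.8, 175.1, 323.0, 191.9], 0.66)]
gate_pull []
vial_2 [([414.4, 227.5, 431.7, 247.6], 0.74)]
dose_cup_05 []
stapler [([172.4, 203.4, 233.6, 217.0], 0.69)]
```

Run:
```python
import cv2
a=cv2.imread("pics/scene0.png");b=cv2.imread("pics/top0.png")
cv2.imwrite("pics/a.png",cv2.resize(a[140:290,180:430],None,fx=3.2,fy=3.2,interpolation=cv2.INTER_CUBIC))
cv2.imwrite("pics/b.png",cv2.resize(b[115:255,250:440],None,fx=4.2,fy=4.2,interpolation=cv2.INTER_CUBIC))
```

```text
(no output)
```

View pics/scene0.png

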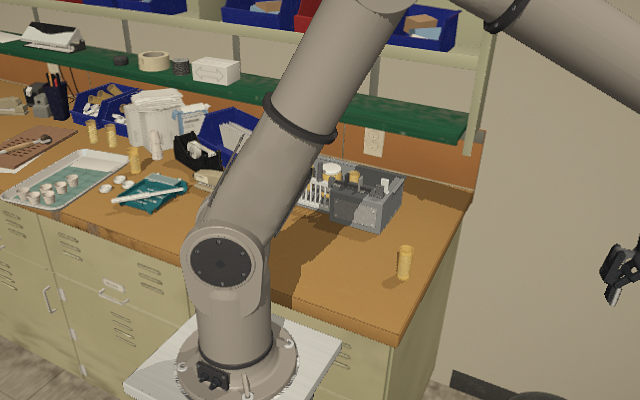

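View pics/top0.png

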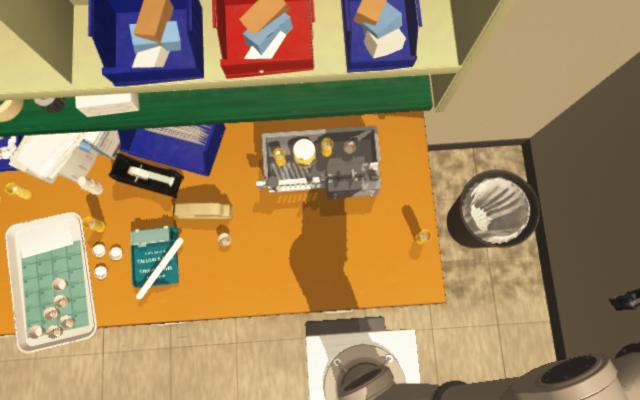

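View pics/a.png

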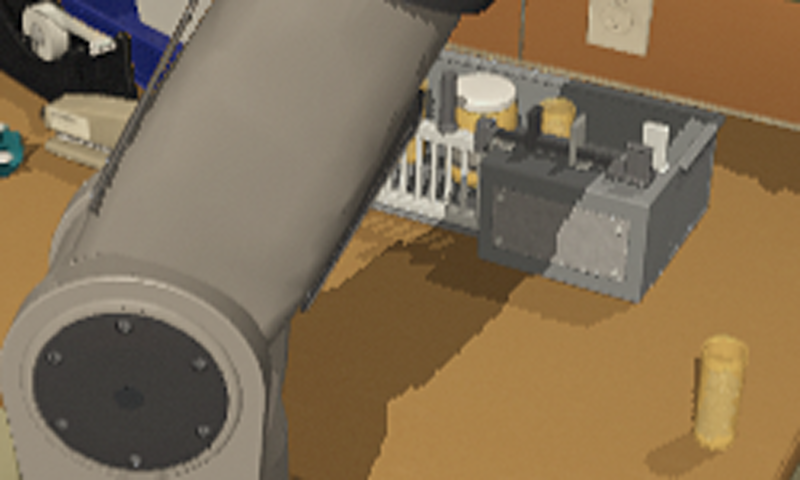

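View pics/b.png

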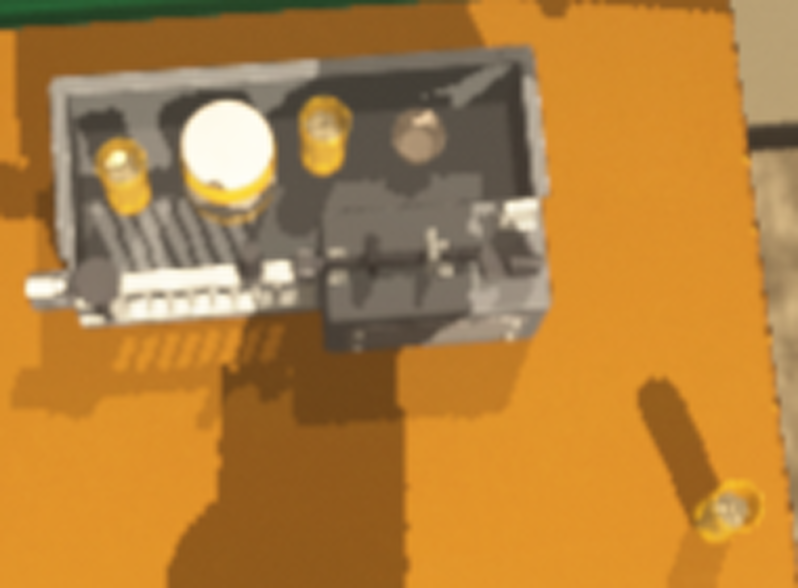

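Run:
```python
import cv2
a=cv2.imread("pics/scene0.png");b=cv2.imread("pics/top0.png")
cv2.imwrite("pics/a2.png",cv2.resize(a[145:240,290:415],None,fx=6,fy=6,interpolation=cv2.INTER_CUBIC))
cv2.imwrite("pics/b2.png",cv2.resize(b[150:205,300:390],None,fx=8,fy=8,interpolation=cv2.INTER_CUBIC))
```

```text
(no output)
```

View pics/a2.png

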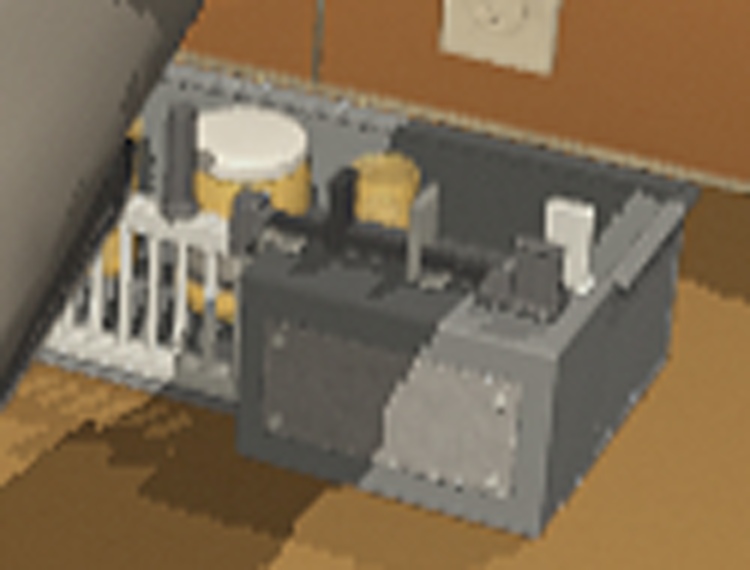

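View pics/b2.png

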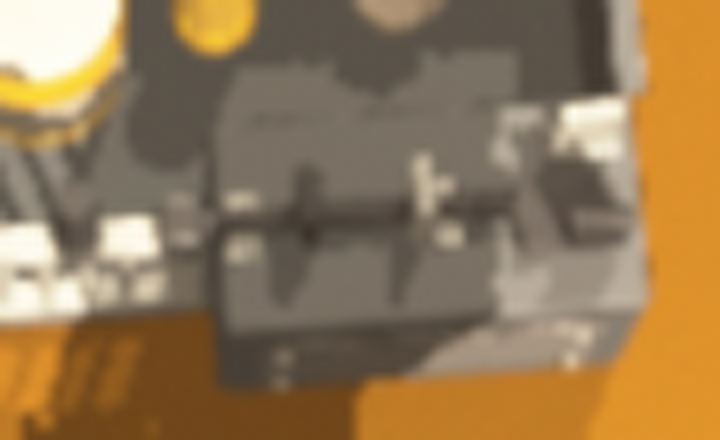

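```bash
cat > h.py <<'E'
import numpy as np, cv2
from scipy.optimize import least_squares
def proj(f,P):
    T=np.linalg.inv(f["cam_to_world"]); rv,_=cv2.Rodrigues(T[:3,:3])
    return cv2.projectPoints(np.float64(P).reshape(-1,1,3),rv,T[:3,3],f["camera_matrix"],np.float64(f["D"]))[0].reshape(-1,2)
def t2w(p,P):
    P=np.atleast_2d(np.float64(P)); c,s=np.cos(p[2]),np.sin(p[2])
    return np.c_[p[0]+c*P[:,0]-s*P[:,1],p[1]+s*P[:,0]+c*P[:,1],P[:,2]+(p[3] if len(p)>3 else 0)]
E
python3 - <<'E'
from h import *; from bench import r
fs={n:r.grab_frame(n) for n in("scene","top")}
m=1e-3
M=dict(dfr=(-120,-205,100),bfr=(-120,-205,0),dfl=(-120,-50,100),bfl=(-120,-50,0),spt=(-57,-185,140),stt=(-97,-185,140),bpt=(-80,-123,140),btt=(-80,-83,140),pt=(-80,0,155),pf=(-80,0,107))
S=dict(dfr=(555,352),bfr=(538,538),dfl=(245,288),bfl=(240,452),spt=(570,203),stt=(540,242),bpt=(427,188),btt=(345,172),pt=(180,105),pf=(180,212))
T=dict(dfr=(645,308),dfl=(226,332),bfl=(225,388),bfr=(605,362))
A=[("scene",k,np.array(v)/6+[290,145]) for k,v in S.items()]+[("top",k,np.array(v)/8+[300,150]) for k,v in T.items()]
def res(p): return np.array([proj(fs[n],t2w(p,np.array(M[k])*m))[0]-(u-.0) for n,k,u in A]).ravel()
for p0 in ([.6,.05,0],[.6,.05,0,0]):
    s=least_squares(res,p0,loss="soft_l1"); print(s.x)
    for (n,k,u),e in zip(A,res(s.x).reshape(-1,2)): print(n,k,e.round(2))
p=least_squares(res,[.6,.05,0],loss="soft_l1").x
np.save("p.npy",p)
W=[(a,b) for a,b in [(M['dfr'],M['bfr']),(M['dfr'],M['dfl']),(M['dfl'],M['bfl']),(M['bfl'],M['bfr']),((-120,-205,100),(-40,-205,100)),((-40,-205,100),(-40,-50,100)),((-40,-50,100),(-120,-50,100)),
 ((-57,-196,100),(-57,-196,140)),((-57,-174,100),(-57,-174,140)),((-57,-174,140),(-57,-196,140)),((-97,-174,140),(-97,-196,140)),((-69,-123,140),(-91,-123,140)),((-69,-83,140),(-91,-83,140)),((-80,0,155),(-80,0,100)),((-80,-45,100),(-80,101,100)),((-80,105,100),(-80,105,0))]]
for n,(x0,x1,y0,y1,sc) in dict(scene=(290,415,145,240,6),top=(255,390,120,205,5.9)).items():
    im=cv2.resize(np.ascontiguousarray(fs[n]["image"][y0:y1,x0:x1,::-1]),None,fx=sc,fy=sc,interpolation=cv2.INTER_CUBIC)
    for a,b in W:
        q=(proj(fs[n],t2w(p,np.array([a,b])*m))-[x0,y0]+.5)*sc
        cv2.line(im,tuple(q[0].astype(int).tolist()),tuple(q[1].astype(int).tolist()),(0,0,255),1)
    cv2.imwrite(f"pics/ov_{n}.png",im)
E
```

```text
[0.67207474 0.11631297 0.0067812 ]
scene dfr [ 0.46 -0.26]
scene bfr [0.14 0.28]
scene dfl [-0.91 -3.37]
scene bfl [-1.35  0.04]
scene spt [ 0.36 -0.24]
scene stt [ 0.17 -0.62]
scene bpt [-0.21  0.53]
scene btt [-0.   -0.08]
scene pt [ 0.6  -0.29]
scene pf [ 0.14 -2.92]
top dfr [ 0.94 -0.46]
top dfl [-0.34  0.48]
top bfl [-0.94  0.85]
top bfr [1.76 0.41]
[ 0.67376045  0.11724873  0.00897728 -0.00240114]
scene dfr [0.43 0.1 ]
scene bfr [0.12 0.56]
scene dfl [-0.88 -2.94]
scene bfl [-1.31  0.39]
scene spt [0.27 0.16]
scene stt [ 0.12 -0.22]
scene bpt [-0.24  0.96]
scene btt [-0.02  0.36]
scene pt [0.61 0.2 ]
scene pf [ 0.15 -2.47]
top dfr [ 0.53 -0.96]
top dfl [-0.63  0.07]
top bfl [-1.22  0.46]
top bfr [ 1.39 -0.08]
```

View pics/ov_scene.png

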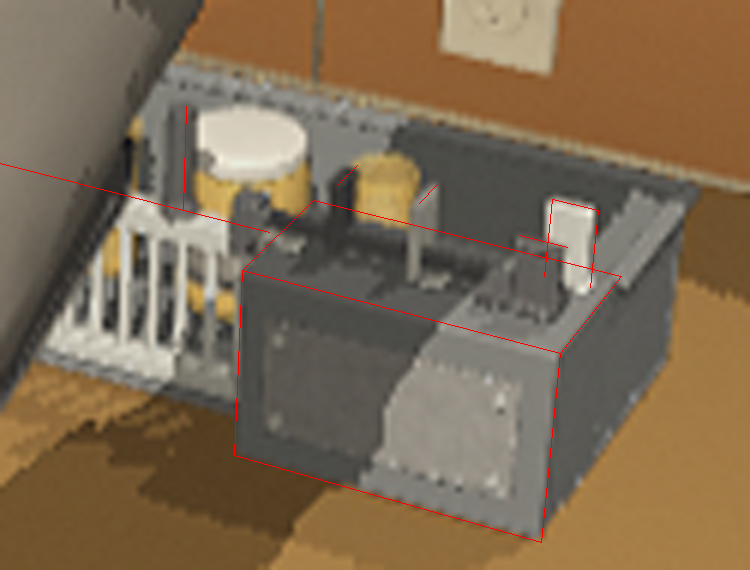

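View pics/ov_top.png

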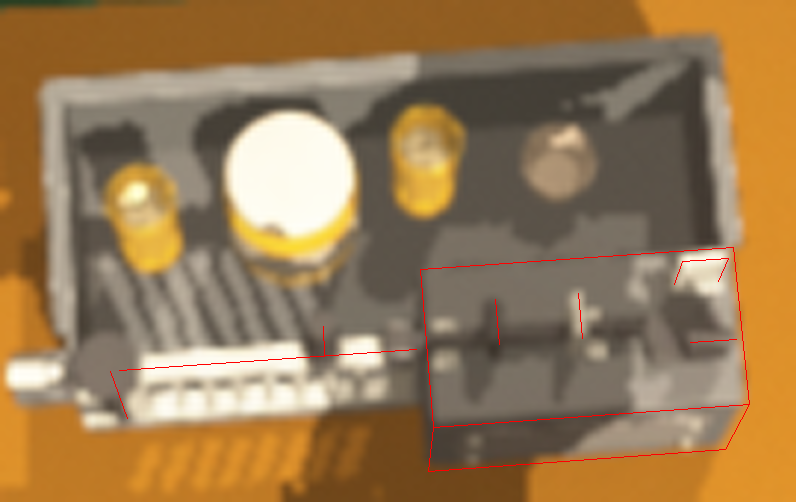

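```bash
cat >> h.py <<'E'
from scipy.spatial.transform import Rotation as Ro
def delta(r,target,jawdir=None):
    o=r.get_obs(); R=Ro.from_rotvec(o["orientation"]).as_matrix()
    d=R.T@(np.array(target)-o["tcp_pos"])*100
    print("t",round(o["clock"],2),"tcp",o["tcp_pos"].round(4),"R",R.round(3).tolist(),"F",o["contact_force"].round(1),"w",round(o["grip_width"],4))
    print("tool-delta cm",d.round(2))
    if jawdir is not None:
        j=R.T@np.array(jawdir); a=np.degrees(np.arctan2(-j[2],j[0])); a=(a+90)%180-90   # turn about y
        print("spin deg",round(a,2)," joints",o["joints"].round(2))
    return d
E
python3 - <<'E'
from h import *; from bench import r
p=np.load("p.npy"); p=np.array([.673,.1165,.008]); np.save("p.npy",p)
for k,v in dict(safe=(-70,-185,140),bolt=(-80,-110,140),pull=(-80,0,128),hinge=(-80,105,100)).items(): print(k,t2w(p,np.array(v)*1e-3).round(4))
delta(r,t2w(p,[-.070,-.185,.22])[0],[np.cos(p[2]),np.sin(p[2]),0])
f=r.grab_frame("top")
def ray(u,z):
    q=cv2.undistortPoints(np.float64([[u]]),f["camera_matrix"],np.float64(f["D"]))[0,0]
    C=f["cam_to_world"]; d=C[:3,:3]@[q[0],q[1],1]; o=C[:3,3]; return (o+d*(z-o[2])/d[2]).round(3)
for u,z in [((424,235),.08),((224,236),.029),((173,210),.05),((233,210),.05),((223,240),0)]: print(u,ray(u,z))
for n in("scene","top"): print(r.recognise(n,"dose_cup_05"),r.recognise(n,"gate_pull"))
E
```

```text
safe [[ 0.6045 -0.0691  0.14  ]]
bolt [[0.5939 0.0059 0.14  ]]
pull [[0.593  0.1159 0.128 ]]
hinge [[0.5922 0.2209 0.1   ]]
t 1.2 tcp [ 0.2122 -0.6408  0.2453] R [[0.314, 0.0, 0.949], [-0.949, -0.0, 0.314], [0.0, -1.0, 0.0]] F [-0.4  0.2 -0. ] w 0.0854
tool-delta cm [-41.95   2.53  55.21]
spin deg -72.14  joints [ 1.14  0.48  0.02  1.56 -0.01  1.11 -0.08]
(424, 235) [ 0.412 -0.2    0.08 ]
(224, 236) [0.456 0.38  0.029]
(173, 210) [0.541 0.523 0.05 ]
(233, 210) [0.528 0.347 0.05 ]
(223, 240) [0.449 0.388 0.   ]
[] [{'rect': [301.2, 163.8, 332.0, 207.2], 'p': 0.68}]
[{'rect': [216.8, 233.9, 227.6, 246.6], 'p': 0.48}, {'rect': [255.1, 127.2, 379.0, 196.1], 'p': 0.3}] [{'rect': [264.7, 172.5, 324.0, 187.6], 'p': 0.84}]
```

```bash
cat >> h.py <<'E'
def sim(r,rows):
    o=r.get_obs(); R=Ro.from_rotvec(o["orientation"]); t=o["tcp_pos"].copy()
    for a in rows:
        t=t+R.apply(np.array(a[:3])/100); R=R*Ro.from_euler('y',a[3],degrees=True)
    return t,R.as_matrix()
E
python3 - <<'E'
from h import *; from bench import r
t,R=sim(r,[[-.75,.1,5.6,-5.5,1]]*12); print(t,R[:,0], np.hypot(*t[:2]))
E
```

```text
[ 0.56902925 -0.10781361  0.23331734] [ 9.95088094e-01 -9.89933527e-02  1.92576517e-05] 0.5791528827697496
```

Request:
send_rows --pt "-0.5 0.1 5.6 -5.5 1" --pt "-0.5 0.1 5.6 -5.5 1" --pt "-0.5 0.1 5.6 -5.5 1" --pt "-0.5 0.1 5.6 -5.5 1" --pt "-0.5 0.1 5.6 -5.5 1" --pt "-0.5 0.1 5.6 -5.5 1" --pt "-0.5 0.1 5.6 -5.5 1" --pt "-0.5 0.1 5.6 -5.5 1" --pt "-0.5 0.1 5.6 -5.5 1" --pt "-0.5 0.1 5.6 -5.5 1" --pt "-0.5 0.1 5.6 -5.5 1" --pt "-0.5 0.1 4 -5.5 1" --force 60

```text
clock: 2.95
tcp_pos: [0.5879, -0.139, 0.2335]
orientation: [-1.569, 0.073, -0.074]
contact_force: [0.0, 0.5, -0.2]
grip_width: 0.0855
```

Run:
```python
from h import *; from bench import r
p=np.load("p.npy")
delta(r,t2w(p,[-.071,-.185,.14])[0],[np.cos(p[2]),np.sin(p[2]),0])
for n in("scene","top"):
    f=r.grab_frame(n)["image"][:,:,::-1]; f=f[130:260,270:430] if n=="scene" else f[110:260,250:430]
    cv2.imwrite(f"pics/{n}1.png",cv2.resize(f,None,fx=4,fy=4,interpolation=cv2.INTER_CUBIC))
```

```text
t 2.95 tcp [ 0.5879 -0.139   0.2335] R [[0.996, 0.001, 0.093], [-0.093, 0.001, 0.996], [0.001, -1.0, 0.001]] F [ 0.   0.5 -0.2] w 0.0855
tool-delta cm [0.89 9.36 7.11]
spin deg -5.81  joints [ 0.44  0.4  -0.4   1.72  0.18  1.05 -0.12]
```

View pics/scene1.png

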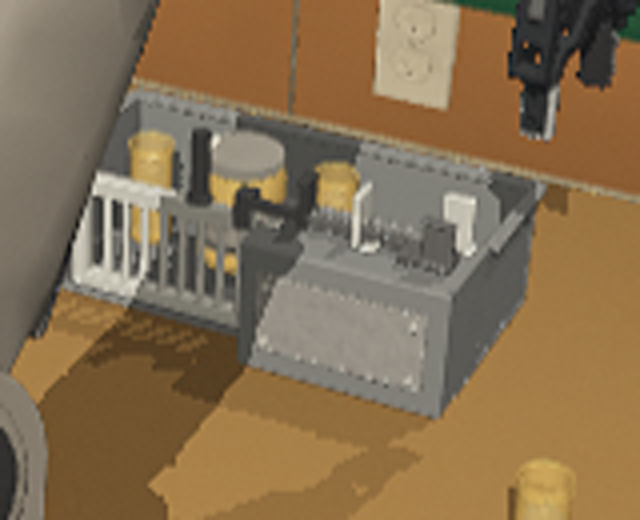

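View pics/top1.png

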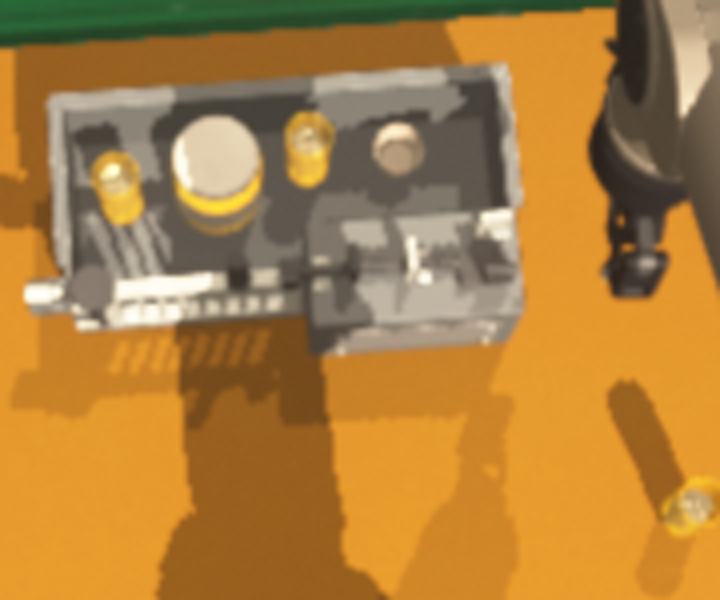

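Run:
```python
from h import *; from bench import r
f=r.grab_frame("scene"); o=r.get_obs(); R=Ro.from_rotvec(o["orientation"]).as_matrix()
for dy in (-.013,.001,.014,.027):
  print(dy,[((proj(f,o["tcp_pos"]+R@[s*x,dy,w])[0]-[270,130])*4).round(0).tolist() for s in(-1,1) for x in (.0425,.057) for w in (-.011,.011)])
cv2.imwrite("pics/g1.png",cv2.resize(f["image"][90:190,380:460,::-1],None,fx=6,fy=6,interpolation=cv2.INTER_CUBIC))
p=np.load("p.npy")
rows=[[0.45,0,3.6,-2.9,1],[0.45,0,3.5,-2.9,1]]
print(sim(r,rows)[0],t2w(p,[-.071,-.185,.14]))
```

```text
-0.013 [[554.0, 117.0], [521.0, 108.0], [544.0, 125.0], [511.0, 116.0], [608.0, 70.0], [576.0, 62.0], [616.0, 62.0], [584.0, 54.0]]
0.001 [[551.0, 137.0], [519.0, 128.0], [542.0, 146.0], [509.0, 137.0], [605.0, 90.0], [573.0, 81.0], [613.0, 82.0], [582.0, 74.0]]
0.014 [[549.0, 156.0], [517.0, 147.0], [540.0, 165.0], [507.0, 155.0], [602.0, 108.0], [571.0, 100.0], [611.0, 100.0], [580.0, 92.0]]
0.027 [[547.0, 175.0], [514.0, 166.0], [537.0, 184.0], [505.0, 174.0], [600.0, 126.0], [569.0, 118.0], [609.0, 118.0], [577.0, 110.0]]
[ 0.60149465 -0.06890046  0.23361532] [[ 0.60348226 -0.06906207  0.14      ]]
```

View pics/g1.png

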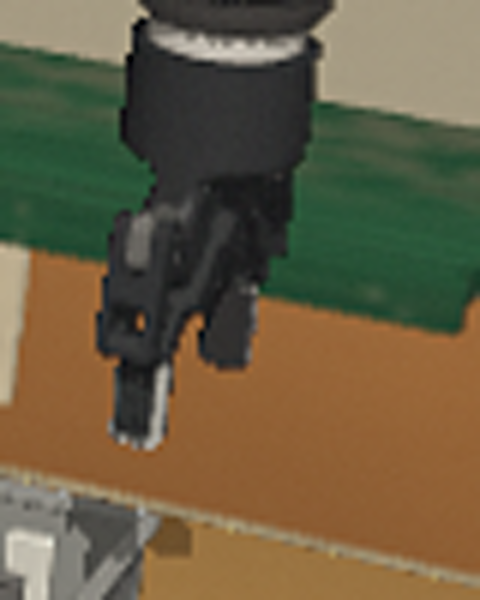

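Request:
send_rows --pt "0.5 0 3.6 -2.9 1" --pt "0.6 0 3.5 -2.9 1" --pt "0 2 0 0 1" --pt "0 2 0 0 1" --pt "0 1.5 0 0 1" --pt "0 0 0 0 1"

```text
clock: 3.85
tcp_pos: [0.6024, -0.0734, 0.1766]
orientation: [-1.571, 0.002, 0.003]
contact_force: [-0.0, -0.0, 0.2]
grip_width: 0.0855
```

Run:
```python
from h import *; from bench import r
p=np.load("p.npy")
delta(r,t2w(p,[-.071,-.185,.13])[0],[np.cos(p[2]),np.sin(p[2]),0])
for n in("scene","top"):
    f=r.grab_frame(n)["image"][:,:,::-1]; f=f[140:240,290:415] if n=="scene" else f[130:220,300:420]
    cv2.imwrite(f"pics/{n}2.png",cv2.resize(f,None,fx=5,fy=5,interpolation=cv2.INTER_CUBIC))
```

```text
t 3.85 tcp [ 0.6024 -0.0734  0.1766] R [[1.0, -0.003, -0.001], [0.001, -0.0, 1.0], [-0.003, -1.0, -0.0]] F [-0.  -0.   0.2] w 0.0855
tool-delta cm [0.13 4.66 0.43]
spin deg -0.43  joints [ 0.34  0.47 -0.42  1.76  0.23  0.96 -0.18]
```

View pics/scene2.png

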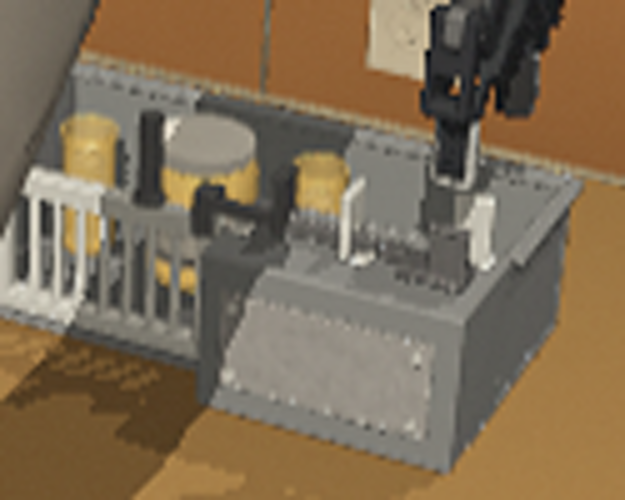

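View pics/top2.png

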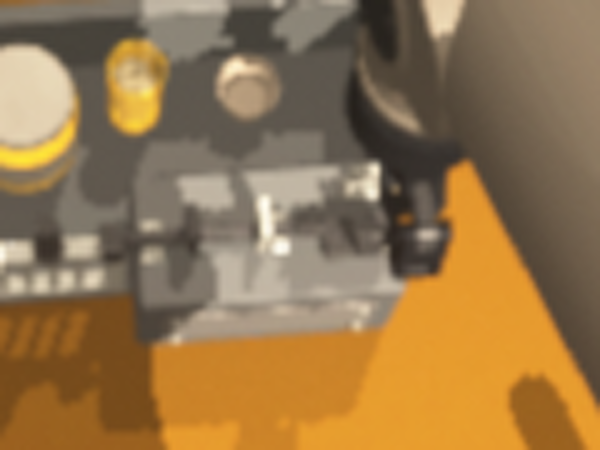

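Run:
```python
from h import *; from bench import r
o=r.get_obs(); R=Ro.from_rotvec(o["orientation"]).as_matrix(); p=np.load("p.npy")
for n,off in (("scene",[290,140]),("top",[300,130])):
  f=r.grab_frame(n)
  for dy in (.001,-.03,-.06):
    print(n,dy,[((proj(f,o["tcp_pos"]+R@[s*x,dy,w])[0]-off)*5).round(0).tolist() for s in(-1,1) for x in (.0425,.057) for w in (-.011,.011)])
  for q in [(-57,-196,140),(-57,-174,140),(-57,-185,100),(-97,-185,140),(-97,-185,104),(-80,-123,140),(-80,-83,140),(-80,0,155)]: print(q,((proj(f,t2w(p,np.array(q)*1e-3))[0]-off)*5).round(0))
```

```text
scene 0.001 [[473.0, 178.0], [433.0, 169.0], [463.0, 190.0], [423.0, 180.0], [528.0, 116.0], [489.0, 107.0], [537.0, 106.0], [498.0, 97.0]]
scene -0.03 [[478.0, 125.0], [438.0, 115.0], [468.0, 136.0], [427.0, 126.0], [533.0, 64.0], [495.0, 55.0], [542.0, 54.0], [504.0, 46.0]]
scene -0.06 [[483.0, 71.0], [442.0, 62.0], [473.0, 82.0], [432.0, 73.0], [539.0, 12.0], [500.0, 4.0], [548.0, 3.0], [509.0, -5.0]]
(-57, -196, 140) [497. 197.]
(-57, -174, 140) [458. 187.]
(-57, -185, 100) [471. 256.]
(-97, -185, 140) [452. 223.]
(-97, -185, 104) [446. 282.]
(-80, -123, 140) [355. 183.]
(-80, -83, 140) [288. 167.]
(-80, 0, 155) [154. 110.]
top 0.001 [[414.0, 244.0], [374.0, 247.0], [417.0, 270.0], [377.0, 273.0], [400.0, 95.0], [360.0, 98.0], [397.0, 70.0], [358.0, 73.0]]
top -0.03 [[422.0, 229.0], [381.0, 232.0], [425.0, 256.0], [384.0, 259.0], [407.0, 78.0], [366.0, 80.0], [404.0, 52.0], [364.0, 55.0]]
top -0.06 [[430.0, 215.0], [388.0, 217.0], [433.0, 241.0], [390.0, 244.0], [414.0, 60.0], [373.0, 62.0], [412.0, 33.0], [370.0, 36.0]]
(-57, -196, 140) [389. 165.]
(-57, -174, 140) [351. 168.]
(-57, -185, 100) [362. 186.]
(-97, -185, 140) [377. 234.]
(-97, -185, 104) [370. 250.]
(-80, -123, 140) [264. 213.]
(-80, -83, 140) [194. 219.]
(-80, 0, 155) [ 46. 223.]
```

Request:
send_rows --pt "0.15 1.2 0.6 0 1" --pt "0 1.6 0 0 1" --pt "0 1.3 0 0 1" --pt "0 0.5 0 0 1" --pt "0 0 0 0 1"

```text
clock: 4.68
tcp_pos: [0.6046, -0.0664, 0.1317]
orientation: [-1.571, -0.001, 0.002]
contact_force: [0.9, 0.0, -0.1]
grip_width: 0.0855
```

Run:
```python
from h import *; from bench import r
p=np.load("p.npy")
delta(r,t2w(p,[-.071,-.185,.13])[0],[np.cos(p[2]),np.sin(p[2]),0])
for n in("scene","top"):
    f=r.grab_frame(n)["image"][:,:,::-1]; f=f[140:240,290:415] if n=="scene" else f[130:220,300:420]
    cv2.imwrite(f"pics/{n}3.png",cv2.resize(f,None,fx=5,fy=5,interpolation=cv2.INTER_CUBIC))
```

```text
t 4.67 tcp [ 0.6046 -0.0664  0.1317] R [[1.0, -0.001, -0.002], [0.002, 0.0, 1.0], [-0.001, -1.0, 0.0]] F [ 0.9  0.  -0.1] w 0.0855
tool-delta cm [-0.12  0.17 -0.27]
spin deg -0.34  joints [ 0.31  0.53 -0.41  1.8   0.26  0.87 -0.22]
```

View pics/scene3.png

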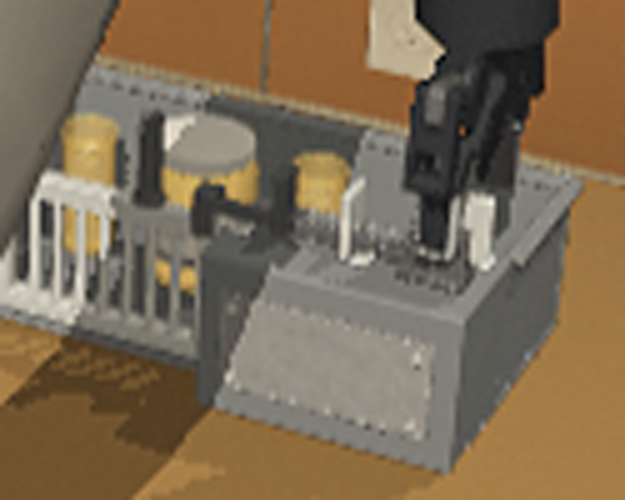

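View pics/top3.png

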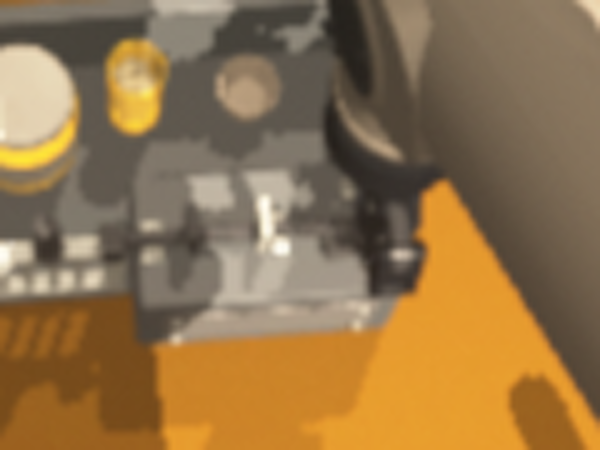

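Request:
send_rows --pt "-0.1 0.1 -0.2 0 0" --pt "0 0 0 0 0" --pt "0 0 0 0 0" --pt "0 0 0 0 0" --pt "0 0 0 0 0" --pt "0 0 0 0 0" --pt "0 0 0 0 0" --pt "0 0 0 0 0" --force 50

```text
clock: 5.78
tcp_pos: [0.6026, -0.0686, 0.1315]
orientation: [-1.572, 0.001, 0.004]
contact_force: [-4.8, -0.8, 5.2]
grip_width: 0.0299
```

Run:
```python
from h import *; from bench import r
p=np.load("p.npy")
delta(r,t2w(p,[-.070,-.185,.13])[0],[np.cos(p[2]),np.sin(p[2]),0])
f=r.grab_frame("scene")["image"][:,:,::-1][140:240,290:415]
cv2.imwrite(f"pics/scene4.png",cv2.resize(f,None,fx=5,fy=5,interpolation=cv2.INTER_CUBIC))
```

```text
t 5.78 tcp [ 0.6026 -0.0686  0.1315] R [[1.0, -0.003, -0.002], [0.002, -0.001, 1.0], [-0.003, -1.0, -0.001]] F [-4.8 -0.8  5.2] w 0.0299
tool-delta cm [ 0.19  0.14 -0.05]
spin deg -0.33  joints [ 0.32  0.53 -0.41  1.8   0.26  0.87 -0.21]
```

View pics/scene4.png

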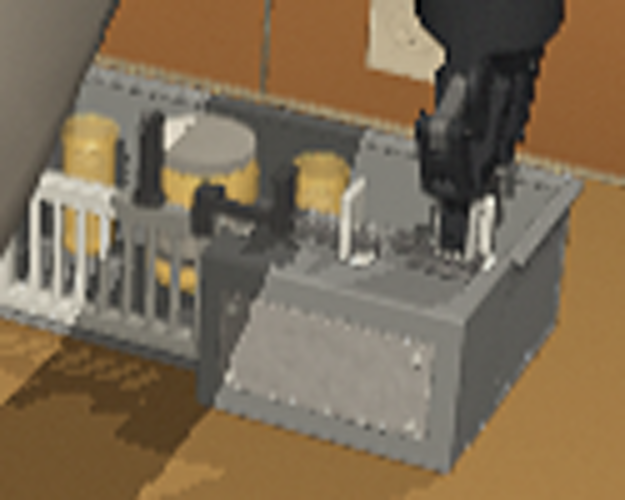

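Request:
send_rows --pt "0 0 0 0 1" --pt "0 0 0 0 1" --pt "0 0 0 0 1" --pt "0 -1 0 0 1" --pt "0 -2.5 0 0 1" --pt "0 -2 0 0 1" --pt "0 0 2 9 1" --pt "0 0 2 9 1" --pt "0 0 2 9 1"

```text
clock: 6.95
tcp_pos: [0.6133, -0.0089, 0.1873]
orientation: [-1.538, 0.371, -0.373]
contact_force: [0.6, 0.7, -0.1]
grip_width: 0.0856
```

Run:
```python
from h import *; from bench import r
p=np.load("p.npy"); p[0]=.671; np.save("p.npy",p)
delta(r,t2w(p,[-.080,-.110,.18])[0],[-np.sin(p[2]),np.cos(p[2]),0])
f=r.grab_frame("scene")["image"][:,:,::-1][140:240,290:415]
cv2.imwrite(f"pics/scene5.png",cv2.resize(f,None,fx=5,fy=5,interpolation=cv2.INTER_CUBIC))
```

```text
t 6.95 tcp [ 0.6133 -0.0089  0.1873] R [[0.89, 0.001, 0.457], [-0.457, 0.0, 0.89], [0.001, -1.0, 0.001]] F [ 0.6  0.7 -0.1] w 0.0856
tool-delta cm [-2.58  0.73  0.33]
spin deg 62.36  joints [ 0.17  0.46 -0.34  1.75  0.18  0.97 -0.71]
```

View pics/scene5.png

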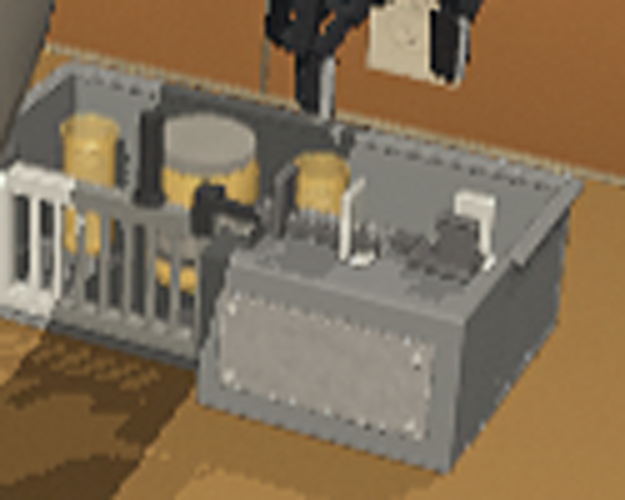

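Request:
send_rows --pt "-1.3 0 0.2 0 1" --pt "-1.3 0 0.1 8.9 1" --pt "0 0 0 8.9 1" --pt "0 0 0 8.9 1" --pt "0 0 0 8.9 0.9" --pt "0 0 0 8.9 0.85" --pt "0 0 0 8.9 0.85" --pt "0 0 0 8.9 0.85" --pt "0 0 0 0 0.85" --pt "0 0 0 0 0.85"

```text
clock: 8.25
tcp_pos: [0.5909, 0.0044, 0.1864]
orientation: [-1.218, 1.196, -1.196]
contact_force: [-0.4, -0.5, 1.0]
grip_width: 0.0723
```

Run:
```python
from h import *; from bench import r
p=np.load("p.npy")
delta(r,t2w(p,[-.080,-.110,.13])[0],[-np.sin(p[2]),np.cos(p[2]),0])
for n in("scene","top"):
    f=r.grab_frame(n)["image"][:,:,::-1]; f=f[140:240,290:415] if n=="scene" else f[130:220,280:400]
    cv2.imwrite(f"pics/{n}6.png",cv2.resize(f,None,fx=5,fy=5,interpolation=cv2.INTER_CUBIC))
```

```text
t 8.25 tcp [0.5909 0.0044 0.1864] R [[0.018, -0.0, 1.0], [-1.0, -0.0, 0.018], [0.0, -1.0, -0.0]] F [-0.4 -0.5  1. ] w 0.0723
tool-delta cm [-0.14  5.64  0.11]
spin deg 0.57  joints [-0.02  0.41 -0.12  1.81  0.06  0.93 -1.72]
```

View pics/scene6.png

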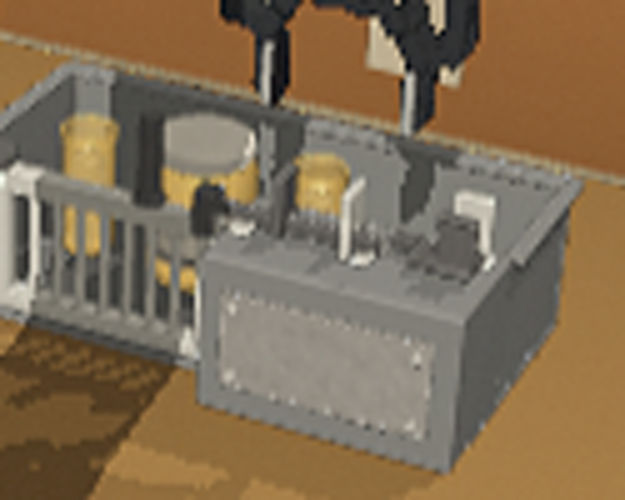

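View pics/top6.png

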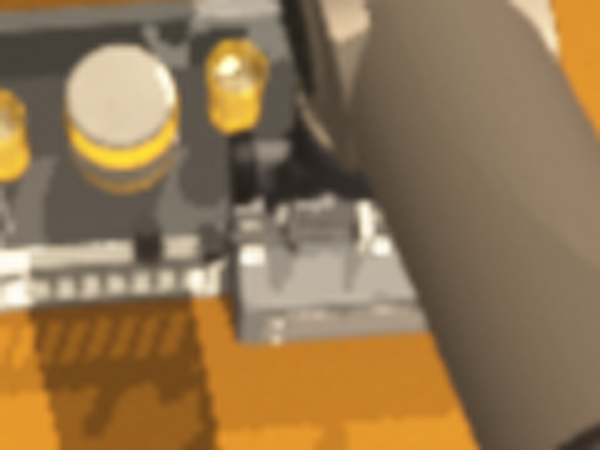

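Request:
send_rows --pt "-0.15 1.5 0.1 0 0.88" --pt "0 1.5 0 0 0.88" --pt "0 1.2 0 0 0.88" --pt "0 0.9 0 0 0.88" --pt "0 0.5 0 0 0.88" --pt "0 0 0 0 0.88"

```text
clock: 9.1
tcp_pos: [0.5921, 0.0064, 0.13]
orientation: [-1.216, 1.199, -1.198]
contact_force: [-0.4, -0.7, 0.3]
grip_width: 0.0751
```

Run:
```python
from h import *; from bench import r
p=np.load("p.npy")
delta(r,t2w(p,[-.080,-.110,.13])[0],[-np.sin(p[2]),np.cos(p[2]),0])
f=r.grab_frame("scene")["image"][:,:,::-1][140:240,290:415]
cv2.imwrite(f"pics/scene7.png",cv2.resize(f,None,fx=5,fy=5,interpolation=cv2.INTER_CUBIC))
```

```text
t 9.1 tcp [0.5921 0.0064 0.13  ] R [[0.014, -0.0, 1.0], [-1.0, -0.0, 0.014], [0.0, -1.0, -0.0]] F [-0.4 -0.7  0.3] w 0.0751
tool-delta cm [ 0.06 -0.   -0.02]
spin deg 0.36  joints [-0.03  0.48 -0.11  1.85  0.07  0.82 -1.73]
```

View pics/scene7.png

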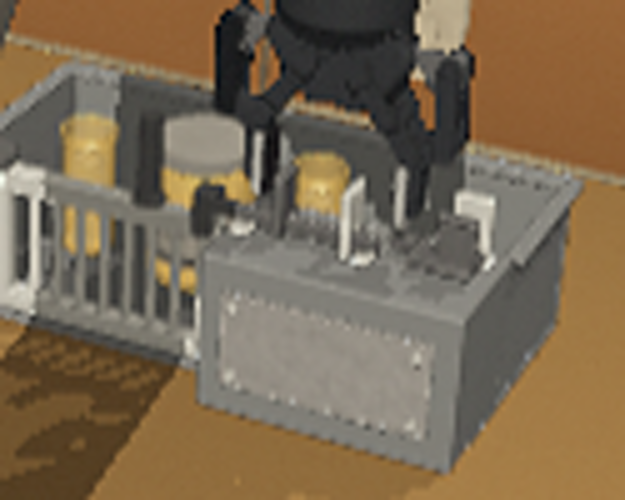

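Request:
send_rows --pt "0 0 0 0 0" --pt "0 0 0 0 0" --pt "0 0 0 0 0" --pt "0 0 0 0 0" --pt "0 0 0 0 0" --pt "0 0 0 0 0" --pt "0 0 0 0 0" --pt "0 0 0 0 0" --force 50

```text
clock: 10.15
tcp_pos: [0.5931, 0.0072, 0.1317]
orientation: [-1.213, 1.198, -1.199]
contact_force: [-0.4, 2.7, 6.5]
grip_width: 0.0299
```

Run:
```python
from h import *; from bench import r
p=np.load("p.npy")
delta(r,t2w(p,[-.080,-.110,.13])[0],[-np.sin(p[2]),np.cos(p[2]),0])
f=r.grab_frame("scene")["image"][:,:,::-1][140:240,290:415]
cv2.imwrite(f"pics/scene8.png",cv2.resize(f,None,fx=5,fy=5,interpolation=cv2.INTER_CUBIC))
```

```text
t 10.15 tcp [0.5931 0.0072 0.1317] R [[0.014, 0.002, 1.0], [-1.0, 0.001, 0.014], [-0.001, -1.0, 0.002]] F [-0.4  2.7  6.5] w 0.0299
tool-delta cm [ 0.13  0.17 -0.12]
spin deg 0.35  joints [-0.03  0.47 -0.11  1.85  0.07  0.82 -1.73]
```

View pics/scene8.png

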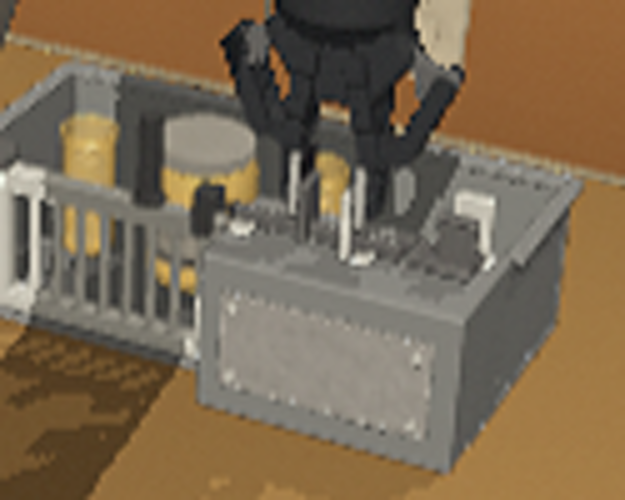

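Request:
send_rows --pt "0 0 0 0 1" --pt "0 0 0 0 1" --pt "0 0 0 0 1" --pt "0 -1.5 0 0 1" --pt "0 -3 0 0 1" --pt "0 -2 0 0 1" --pt "-3.5 0 0 0 1" --pt "-3.5 0 0 0 1" --pt "-3.5 0 0 0 1" --pt "0 0 0 -9 1" --pt "0 0 0 -9 1" --pt "0 0 0 -9 1"

```text
clock: 11.7
tcp_pos: [0.591, 0.1115, 0.1964]
orientation: [-1.402, 0.84, -0.841]
contact_force: [0.3, -0.4, -0.1]
grip_width: 0.0855
```

Request:
send_rows --pt "0 0 0 -9 1" --pt "0 0 0 -9 1" --pt "0 0 0 -9 1" --pt "0 0 0 -9 1" --pt "0 0 0 -9 1" --pt "0 0 0 -9 1" --pt "0 0 0 -9 1" --pt "0 0 0 0 0.7" --pt "0 0 0 0 0.7"

```text
clock: 12.82
tcp_pos: [0.5909, 0.1112, 0.1958]
orientation: [-1.571, -0.009, 0.008]
contact_force: [0.0, -0.4, 0.5]
grip_width: 0.0598
```

Run:
```python
from h import *; from bench import r
p=np.load("p.npy")
delta(r,t2w(p,[-.080,0,.13])[0],[np.cos(p[2]),np.sin(p[2]),0])
for n in("scene","top"):
    f=r.grab_frame(n); g=f["image"][:,:,::-1]
    off=np.array([270,130] if n=="scene" else [230,120])
    print(n,[((proj(f,t2w(p,q))[0]-off)*5).round().tolist() for q in [(-.08,0,.155),(-.08,0,.107),(-.08,-.083-.014,.14)]])
    g=g[130:240,270:410] if n=="scene" else g[120:220,230:390]
    cv2.imwrite(f"pics/{n}9.png",cv2.resize(g,None,fx=5,fy=5,interpolation=cv2.INTER_CUBIC))
    print(r.recognise(n,"gate_pull"))
```

```text
t 12.82 tcp [0.5909 0.1112 0.1958] R [[1.0, 0.001, -0.011], [0.011, -0.0, 1.0], [0.001, -1.0, -0.0]] F [ 0.  -0.4  0.5] w 0.0598
tool-delta cm [0.01 6.58 0.46]
spin deg 0.18  joints [ 0.07  0.45 -0.48  1.76  0.24  0.99 -0.49]
scene [[252.0, 162.0], [250.0, 238.0], [410.0, 224.0]]
[{'rect': [286.2, 163.2, 330.8, 207.8], 'p': 0.87}]
top [[396.0, 276.0], [398.0, 298.0], [569.0, 270.0]]
[{'rect': [267.4, 177.7, 325.9, 187.2], 'p': 0.9}]
```

View pics/scene9.png

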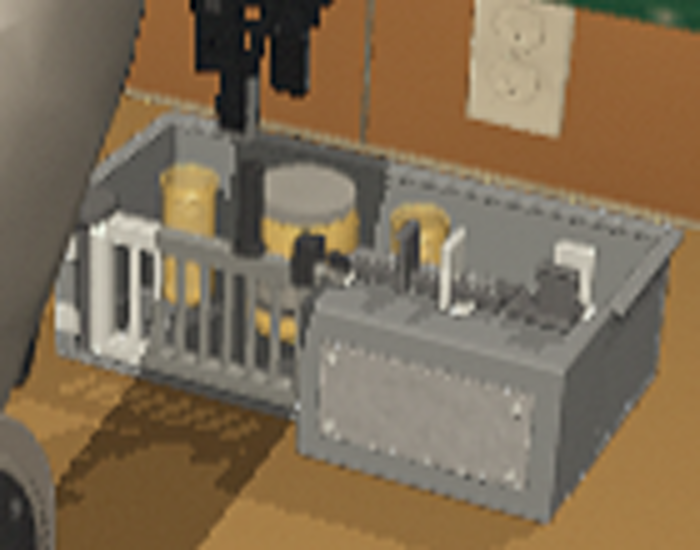

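View pics/top9.png

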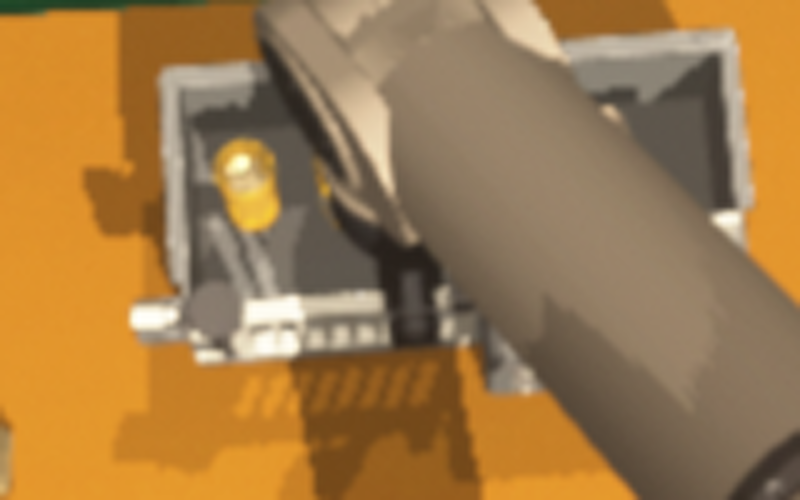

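Request:
send_rows --pt "0 1 0.5 0 0.7" --pt "0 1.5 0 0 0.7" --pt "0 1.5 0 0 0.7" --pt "0 1.5 0 0 0.7" --pt "0 1 0 0 0.7" --pt "0 0 0 0 0.7"

```text
clock: 13.78
tcp_pos: [0.5901, 0.1162, 0.1292]
orientation: [-1.571, -0.01, 0.013]
contact_force: [0.3, -0.1, -0.6]
grip_width: 0.0595
```

Run:
```python
from h import *; from bench import r
p=np.load("p.npy")
delta(r,t2w(p,[-.080,0,.13])[0],[np.cos(p[2]),np.sin(p[2]),0])
for n in("scene",):
    f=r.grab_frame(n); g=f["image"][:,:,::-1]
    g=g[130:240,270:410]
    cv2.imwrite(f"pics/{n}10.png",cv2.resize(g,None,fx=5,fy=5,interpolation=cv2.INTER_CUBIC))
```

```text
t 13.78 tcp [0.5901 0.1162 0.1292] R [[1.0, -0.002, -0.014], [0.014, -0.0, 1.0], [-0.002, -1.0, -0.0]] F [ 0.3 -0.1 -0.6] w 0.0595
tool-delta cm [ 0.09 -0.08 -0.04]
spin deg 0.36  joints [ 0.04  0.53 -0.45  1.81  0.29  0.87 -0.53]
```

View pics/scene10.png

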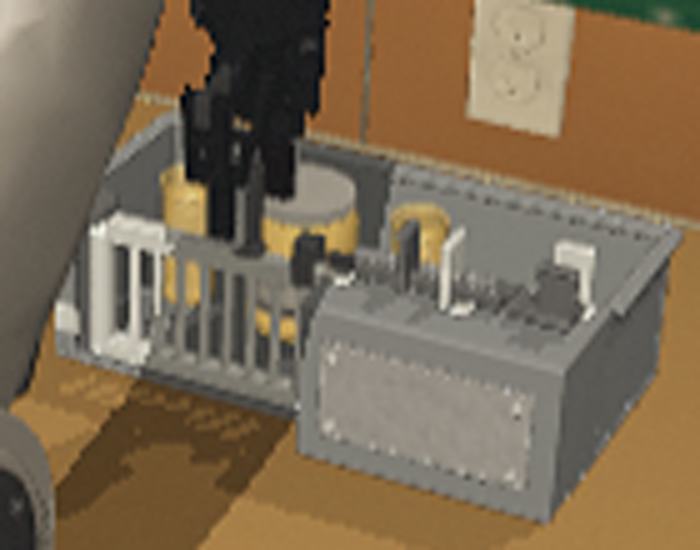

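Request:
send_rows --pt "0 0 0 0 0" --pt "0 0 0 0 0" --pt "0 0 0 0 0" --pt "0 0 0 0 0" --pt "0 0 0 0 0" --pt "0 0 0 0 0" --force 50

```text
clock: 14.58
tcp_pos: [0.5909, 0.1164, 0.1309]
orientation: [-1.571, -0.012, 0.011]
contact_force: [-0.8, -1.5, 6.9]
grip_width: 0.0119
```

Run:
```python
from h import *; from bench import r
p=np.load("p.npy")
delta(r,t2w(p,[-.080,0,.13])[0],[np.cos(p[2]),np.sin(p[2]),0])
for n in("scene",):
    f=r.grab_frame(n); g=f["image"][:,:,::-1]
    g=g[130:240,270:410]
    cv2.imwrite(f"pics/{n}11.png",cv2.resize(g,None,fx=5,fy=5,interpolation=cv2.INTER_CUBIC))
o=r.get_obs(); R=Ro.from_rotvec(o["orientation"])
# arc plan: hinge at start + 105mm along tote y; per row 6 deg
th=np.radians(6); c=o["tcp_pos"]; h=t2w(p,[-.08,.105,0])[0]; h[2]=c[2]; print("radius",np.linalg.norm(h-c), "per-row", 10.5*np.sin(th),10.5*(1-np.cos(th)))
```

```text
t 14.57 tcp [0.5909 0.1164 0.1309] R [[1.0, 0.001, -0.014], [0.014, -0.0, 1.0], [0.001, -1.0, -0.0]] F [-0.8 -1.5  6.9] w 0.0119
tool-delta cm [ 0.01  0.09 -0.06]
spin deg 0.36  joints [ 0.04  0.53 -0.45  1.81  0.29  0.87 -0.53]
radius 0.10439523832746558 per-row 1.0975488643103615 0.057520098633130456
```

View pics/scene11.png

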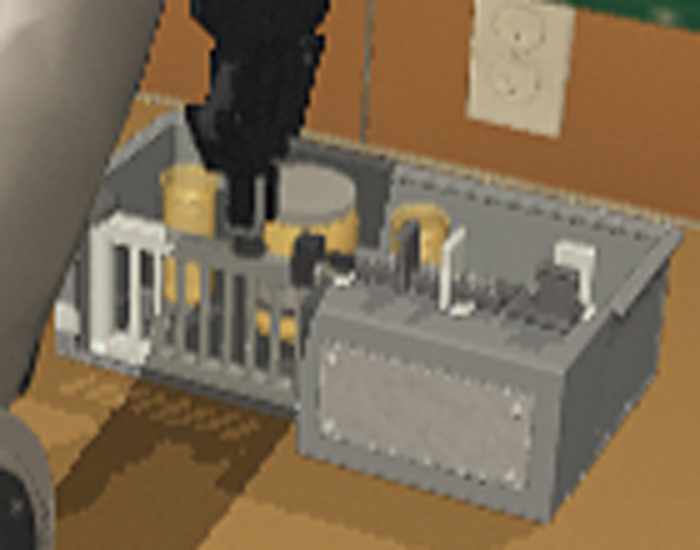

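Request:
send_rows --pt "-1.1 0 0.06 6 0" --pt "-1.1 0 0.06 6 0" --pt "-1.1 0 0.06 6 0" --pt "-1.1 0 0.06 6 0" --pt "-1.1 0 0.06 6 0" --pt "0 0 0 0 0"

```text
clock: 15.38
tcp_pos: [0.5376, 0.1302, 0.1308]
orientation: [-1.534, 0.398, -0.399]
contact_force: [-0.7, -0.1, 2.8]
grip_width: 0.0123
```

```bash
cat > st.py <<'E'
import sys
from h import *; from bench import r
p=np.load("p.npy"); k=sys.argv[1]
o=r.get_obs(); h=t2w(p,[-.08,.105,0])[0]; v=o["tcp_pos"][:2]-h[:2]
a=np.arctan2(-(np.cos(p[2])*v[0]+np.sin(p[2])*v[1]),-(-np.sin(p[2])*v[0]+np.cos(p[2])*v[1]))
R=Ro.from_rotvec(o["orientation"]).as_matrix()
print("t",o["clock"],"tcp",o["tcp_pos"].round(4),"F",o["contact_force"].round(1),"w",round(o["grip_width"],4),"gate angle est",a.round(3),"radius",np.hypot(*v).round(4),"tool angle",round(-np.arctan2(R[1,0],R[0,0])+p[2],3),"tilt y",R[:,1].round(3),"q",o["joints"].round(2))
for n in("scene","top"):
    g=r.grab_frame(n)["image"][:,:,::-1]
    g=g[130:250,260:410] if n=="scene" else g[120:250,200:390]
    cv2.imwrite(f"pics/{n}{k}.png",cv2.resize(g,None,fx=4,fy=4,interpolation=cv2.INTER_CUBIC))
E
python3 st.py 12
```

```text
t 15.375 tcp [0.5376 0.1302 0.1308] F [-0.7 -0.1  2.8] w 0.0123 gate angle est 0.534 radius 0.1048 tool angle 0.517 tilt y [ 0. -0. -1.] q [-0.07  0.44 -0.35  1.93  0.21  0.8  -1.04]
```

View pics/scene12.png

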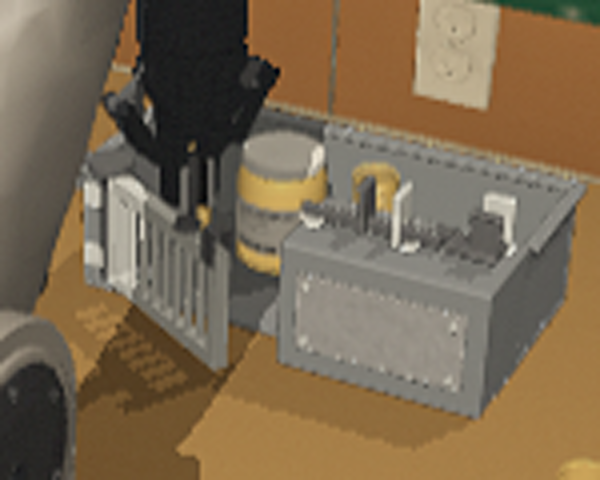

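Request:
send_rows --pt "-1.1 0 0.06 6 0" --pt "-1.1 0 0.06 6 0" --pt "-1.1 0 0.06 6 0" --pt "-1.1 0 0.06 6 0" --pt "-1.1 0 0.06 6 0" --pt "-1.1 0 0.06 6 0" --pt "-1.1 0 0.06 6 0" --pt "-0.9 0 0.04 5 0" --pt "-0.4 0 0.02 2 0" --pt "0 0 0 0 0" --pt "0 0 0 0 0"

```text
clock: 16.85
tcp_pos: [0.4862, 0.2002, 0.1308]
orientation: [-1.301, 1.055, -1.055]
contact_force: [-4.1, -2.9, 10.6]
grip_width: 0.012
```

```bash
python3 st.py 13
```

```text
t 16.85 tcp [0.4862 0.2002 0.1308] F [-4.1 -2.9 10.6] w 0.012 gate angle est 1.382 radius 0.106 tool angle 1.371 tilt y [-0.001 -0.001 -1.   ] q [-0.36  0.39 -0.18  2.    0.1   0.76 -1.97]
```

View pics/scene13.png

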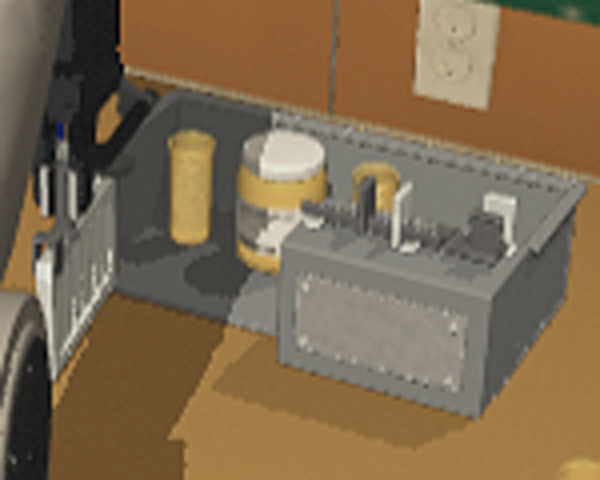

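View pics/top13.png

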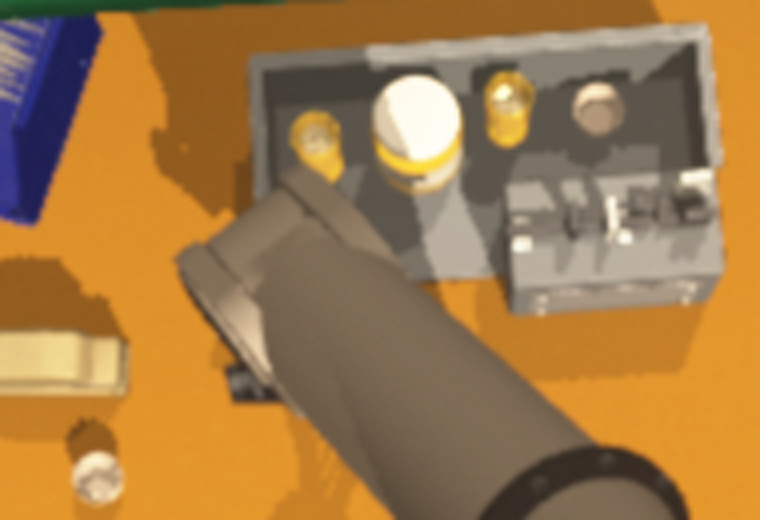

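Request:
send_rows --pt "0 0 0 0 0" --pt "0 0 0 0 0" --pt "0 0 0 0 0" --pt "0 0 0 0 0"

```text
clock: 17.45
tcp_pos: [0.4862, 0.2001, 0.1308]
orientation: [-1.301, 1.055, -1.055]
contact_force: [-3.3, -2.3, 10.1]
grip_width: 0.0119
```

```bash
python3 st.py 14
python3 - <<'E'
from bench import r
for n in("scene","top"):
  r.grab_frame(n)
  for t in("vial_2","stapler","dose_cup_05","gate","bolt","safety"): print(n,t,[(d["rect"],round(d["p"],2)) for d in r.recognise(n,t)][:2])
print(abs(r.get_obs()["qvel"]).max())
E
```

```text
t 17.45 tcp [0.4862 0.2001 0.1308] F [-3.3 -2.3 10.1] w 0.0119 gate angle est 1.381 radius 0.106 tool angle 1.371 tilt y [-0.001 -0.001 -1.   ] q [-0.36  0.39 -0.18  2.    0.1   0.76 -1.97]
scene vial_2 [([399.6, 244.9, 412.7, 280.2], 0.83)]
scene stapler [([190.4, 169.1, 212.5, 192.0], 0.49)]
scene dose_cup_05 []
scene gate [([270.6, 165.4, 295.9, 224.4], 0.62), ([332.8, 175.3, 369.8, 192.0], 0.54)]
scene bolt [([337.0, 174.6, 369.3, 190.5], 0.49)]
scene safety [([368.8, 183.4, 384.5, 197.0], 0.51)]
top vial_2 [([414.5, 225.5, 428.4, 244.8], 0.74)]
top stapler [([174.6, 203.2, 233.4, 218.5], 0.71)]
top dose_cup_05 []
top gate []
top bolt []
top safety [([358.5, 167.3, 379.5, 176.9], 0.67)]
0.0015438366772753732
```

The gate is steady at about 1.38 rad, and the vial, stapler and cup are where they started, so I'm handing in.

```bash
python3 -c "
from bench import r
print(r.hand_in())"
```

```text
the job is handed in; nothing more can be done
None
```

I squeezed the safety catch, then the bolt catch. I then gripped the pull post, swung the gate out past its detent, and handed the job in at about 18 s while still holding the gate. Handing in returned no verdict.

- **Catches:** both squeezes stopped at the same reading, 29.9 mm. The expected width is 32 mm; the gripper also read about 2 mm low on the 14 mm post, so I took this as the full stop. In the picture after each squeeze the tab stood in next to its post.
- **Gate:** it stood at about 1.38 rad, worked out from the gripper position and the fitted hinge. It was still (joint speeds under 0.002 rad/s) and gripped at 50 N, with about 11 N on the tool.
- **Vial and stapler:** at the end the networks' boxes for both in the top picture were within about 3 pixels (under 10 mm) of where they started.
- **Cup:** the cup network found nothing in the last pictures. I judged the cup by eye in the top picture: about (224, 239) then, against (223, 238) at the start.
- **Disagreements:**
  - The post contact suggested the tote was about 2 mm nearer the robot than my image fit; I shifted the fit to match.
  - In the pictures the gripper showed a few millimetres to the right of where its measured position put it. That was well within the clearances.

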